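# Draw two printing blocks from the bottom of the magazine and set them to the fence

### The arm

A 6-joint arm with a two-finger parallel gripper is mounted at the origin on a cart in front of the work surface, level with it; the furniture and walls round the work are solid. World frame = base frame: x ahead of the robot, y to its left, z up, the work surface at z = 0. Lengths are in m, angles in rad, forces in N, time in s.
With the tool pointing down it reaches from about 0.3 to 0.775 m from the base axis. Payload 14.6 kg.
Tool frame: the origin (TCP) lies midway between the tips of the shut fingers; the grasp point (between the pads) lies 19 mm behind it; z points along the fingers, y is the line along which they close (so a half turn about z gives the same grasp; the last joint's range is limited). The gripper opens to 85 mm and grips with 20 to 120 N. Pads are 22 mm wide; open, the fingers measure 114 mm over their backs; the gripper's body (76 mm by 85 mm) begins 54 mm behind the grasp point. The pads swing forward as they close: fully open they stand 13 mm farther back than shut.
Start: joints at [-1.241, 0.3, 1.521, -0, 1.321, -0.067], TCP at [0.213, -0.507, 0.231] pointing down, gripper open.
Joint ranges: [-3.03, 3.03], [-0.79, 2.21], [0.23, 2.52], [-1.04, 4.18], [0, 3.07], [-2.55, 2.55]. Speed limits (rad/s): [2.22, 2.22, 2.57, 3.14, 3.14, 3.14].

### API

Orientations are given as a 3x3 rotation matrix whose columns are the frame's x, y, z axes.
In Python, from station import r gives the robot as it stands.
- The arm moves only by the shell command python3 -m handwheel 'ROWS'. ROWS is JSON, a list that holds one entry, the list of rows, each a list of 7 numbers: the turn, a rotation vector about the world's x, y, z in rad, then the shift along the world's x, y, z in mm, then the gripper's target within -1 to 1 (fully open at 1, half-way at 0, shut at -1). A call has 1 to 8 rows; each row is the pose to reach, as a shift and turn from the pose commanded when the call began; what a row does not reach only later rows make up. A row lasts 1/10 s, in which the tool goes at most 50 mm and 8.59 degrees, less where a joint would pass 70% of its speed; a pose out of reach is approached as far as the arm can. A call with a gripper value outside its range is refused whole. The fingers move at their own pace and stop on an object; the grip force is fixed at half the most. Time passes only in rows, so rows that repeat a pose let the fingers close. It gives the time, the measured TCP pose, the force, the opening and the grip force at its end, in the units of the state.
- r.get_obs(): the state, without advancing time (a new reading comes with each control period).
- r.read_camera(name): name is "side" or "top" or "wrist"; returns the picture (480x640x3 uint8, red, green, blue); there is no depth.
- r.camera_info(name): a dict with "vfov" (degrees; the focal length in pixels is half the picture's height over the tangent of half this angle, whatever the lens; pixels are square), "cx", "cy" (the principal point, pixels), "pose" (4x4, takes a point from camera to world coordinates). Camera axes: x right, y down, z forward; pixel columns grow to the right and rows downward; lengths in m; the calibration is good to about 2 mm. The wrist camera is an equidistant fisheye: a pixel r from the principal point sees the ray r / f radians off the axis. A picture is of the moment at which its call begins: read the wrist's pose just before it. camera_info takes no time and is no camera call; for the wrist camera it gives the pose at the moment of the call.
- r.hand_in(): hands the job in; it is judged then, once.
The state is a dict: "time": time; "joint_pos": joint angles; "dq": joint speeds; "joint_efforts": joint torques, N m; "position": TCP position; "ee_rot": TCP orientation; "ft_force": force on the tool from outside, world axes, zero at the start; "ft_torque": the same for the moment, N m; "opening": opening from 0.0 (shut) to 1.0 (fully open); "grip_force": force on a finger pad.
Only numpy, scipy, OpenCV 4.12 (cv2) and the standard library are available. Lean on these libraries where they do the work, as an engineer would, in place of code of your own. Each camera call takes 0.05 s, during which the arm holds its last target. There are 200 camera calls.

### The job

Draw the lowest printing block out through the front of the upright magazine so that the stack drops down behind it, and lay it flat, dark sole down, on the press bed with its far end flat against the fence, on either side of the fence's short middle rib. Then draw the next lowest block and set it against the fence on the other side of the rib. Do not shift the fence, which is held only by friction, let the last block come out of the magazine, or disturb the bottle and the pigment tub behind the bed.

Things in the scene. Friction and masses are not known exactly. Their poses are not given: they have to be found in the camera images.
- magazine: Fixed upright plywood magazine, 154 mm high, top closed, on a dark foot 150 x 96 x 12 mm (x -70 to +80). Origin at the chamber's centre, on the bench top; -x is its open front, z up. Three blocks lie in it one on another, length along x, x within -59 to +61 mm, the lowest 46 mm above the bench. Drawing the lowest along -x takes about 2 to 8 N; the stack drops 32 mm once it is out.
- magazine_floor (a point): Middle of the front edge of the magazine's floor, 25 mm before its origin, 46 mm above the bench; axes as the magazine. The floor is a slippery white plastic plate 60 mm wide; the lowest block's front 30 mm hang free before it. The side walls (7 mm thick, inner faces 60 mm apart) begin 5 mm behind this edge, so the sides of the blocks' front ends are open to the fingers.
- magazine_strip (a point): Lower end of the polished aluminium front strip (30 mm wide, 5 mm thick, to the top), 88 mm above the bench, on its front face, 64 mm before the magazine's origin. It holds back all blocks but the lowest. The stack above leaves no room to take that one from straight above: come from the front with the fingers sloping forward and down, one each side of its front end.
- block_a: Beech printing block, 110 mm long (its x) x 54 mm wide (its y) x 32 mm high, 0.1 to 0.2 kg, with a thin dark linoleum sole; origin at the centre of its underside. The lowest in the magazine at the start: to be drawn first.
- block_b: Beech printing block, 110 mm long (its x) x 54 mm wide (its y) x 32 mm high, 0.1 to 0.2 kg, with a thin dark linoleum sole; origin at the centre of its underside. Second from below at the start: to be drawn second.
- block_c: Beech printing block, 110 mm long (its x) x 54 mm wide (its y) x 32 mm high, 0.1 to 0.2 kg, with a thin dark linoleum sole; origin at the centre of its underside. The top one: stays in the magazine and ends on its floor.
- bed: Fixed press bed, a grey plate 200 mm (x) x 190 mm (y) x 14 mm thick on the bench; origin at the centre of its underside, +x towards the fence. The free surface between its front edge and the fence is 155 to 180 mm long.
- fence_face (a point): Middle of the lower edge of the fence's front face, at the bed's top; x points into the fence (axes as the bed). The fence is a dark steel bar across the bed, 190 mm long (y), 24 mm high, 16 mm thick, with two black knobs. A rib 8 mm wide, 11 mm high juts 50 mm from it towards -x at y = 0. The fence slides along x; a push of more than about 18 N shifts it and it stays there.
- bottle: Bystander: amber glass bottle with a black cap, 48 mm in diameter, 105 mm high, upright; origin at the centre of its underside.
- tub: Bystander: small pigment tub with a black lid, 56 mm in diameter, 52 mm high, upright; origin at the centre of its underside.

How it is judged:
On the way, in this order (a step that is already met when the one before it is completed fails the run):
1. the lowest block is out of the magazine and the other two have dropped onto its floor (x of block_a in the frame of magazine below -0.12 m and x of block_b in the frame of magazine between -0.012 and 0.012 m and z of block_b in the frame of magazine between 0.042 and 0.05 m and x of block_c in the frame of magazine between -0.012 and 0.012 m and z of block_c in the frame of magazine between 0.074 and 0.082 m), for 0.1 s.
2. the first block lies against the fence, released, the second still in the magazine (((x of block_a in the frame of fence_face between -0.058 and -0.05 m and angle between the x axis of block_a and the x axis of fence_face, either way round below 0.06 rad and angle between block_a's own z axis and vertical below 0.06 rad and z of block_a in the frame of fence_face between -0.005 and 0.004 m and y of block_a in the frame of fence_face between 0.028 and 0.085 m) or (x of block_a in the frame of fence_face between -0.058 and -0.05 m and angle between the x axis of block_a and the x axis of fence_face, either way round below 0.06 rad and angle between block_a's own z axis and vertical below 0.06 rad and z of block_a in the frame of fence_face between -0.005 and 0.004 m and y of block_a in the frame of fence_face between -0.085 and -0.028 m)) and contact force between the fingers and block_a below 0.3 N and linear speed of block_a below 0.02 m/s and x of block_b in the frame of magazine between -0.012 and 0.012 m and z of block_b in the frame of magazine between 0.042 and 0.05 m), for 0.1 s.
3. the second block is out of the magazine and the last has dropped (x of block_b in the frame of magazine below -0.12 m and x of block_c in the frame of magazine between -0.012 and 0.012 m and z of block_c in the frame of magazine between 0.042 and 0.05 m), for 0.1 s.
At the end, for the whole second after the job is handed in: Blocks a and b at rest, released, flat on the bed, one each side of the rib (centres 28 to 85 mm from it), ends within 3 mm of the fence, square within 0.06 rad; fence within 4 mm of its start; block_c flat on the magazine floor, within 12 mm of the chamber centre ((((x of block_a in the frame of fence_face between -0.058 and -0.05 m and angle between the x axis of block_a and the x axis of fence_face, either way round below 0.06 rad and angle between block_a's own z axis and vertical below 0.06 rad and z of block_a in the frame of fence_face between -0.005 and 0.004 m and y of block_a in the frame of fence_face between 0.028 and 0.085 m) and (x of block_b in the frame of fence_face between -0.058 and -0.05 m and angle between the x axis of block_b and the x axis of fence_face, either way round below 0.06 rad and angle between block_b's own z axis and vertical below 0.06 rad and z of block_b in the frame of fence_face between -0.005 and 0.004 m and y of block_b in the frame of fence_face between -0.085 and -0.028 m)) or ((x of block_a in the frame of fence_face between -0.058 and -0.05 m and angle between the x axis of block_a and the x axis of fence_face, either way round below 0.06 rad and angle between block_a's own z axis and vertical below 0.06 rad and z of block_a in the frame of fence_face between -0.005 and 0.004 m and y of block_a in the frame of fence_face between -0.085 and -0.028 m) and (x of block_b in the frame of fence_face between -0.058 and -0.05 m and angle between the x axis of block_b and the x axis of fence_face, either way round below 0.06 rad and angle between block_b's own z axis and vertical below 0.06 rad and z of block_b in the frame of fence_face between -0.005 and 0.004 m and y of block_b in the frame of fence_face between 0.028 and 0.085 m))) and distance of fence_face from where it was at the start of the episode below 0.004 m and linear speed of each of block_a, block_b below 0.02 m/s and contact force between the fingers and block_a below 0.3 N and contact force between the fingers and block_b below 0.3 N and x of block_c in the frame of magazine between -0.012 and 0.012 m and z of block_c in the frame of magazine between 0.042 and 0.05 m); the robot touches nothing.
It fails at once if a bystander is moved more than 20 mm (distance of any of bottle, tub from where it was at the start of the episode above 0.02 m).
It fails at once if the uppermost block comes out of the magazine (x of block_c in the frame of magazine below -0.04 m).
It fails at once if the fence is shifted 4 mm or more (distance of fence_face from where it was at the start of the episode above 0.004 m).
It also fails if it takes over 69 s, if anything falls off the work surface, if the arm or the gripper's body presses on something with over 40 N, if the wrist force passes 120 N, or if a joint passes its speed limit or range.

## Working session

There is one attempt and no reset: what is moved stays moved. The work goes in short steps, Python scripts to look and compute and a shell command to move; the robot and the scene stay as the last step left them, time stands still between calls to the robot, and variables do not carry over. Pictures are saved under pics/ and viewed, at most 10 in all, crops included, and the job is handed in when it is done.

```bash
mkdir -p pics; ls; python3 - <<'E'
from station import r
import cv2,numpy as np
for n in ("side","top"):
    im=r.read_camera(n); cv2.imwrite(f"pics/{n}0.png",im[:,:,::-1]); i=r.camera_info(n); print(n,i["vfov"],i["cx"],i["cy"],np.round(i["pose"],4).tolist())
o=r.get_obs(); print(o["time"],o["position"],np.round(o["ee_rot"],3).tolist(),o["opening"],o["ft_force"])
E
```

```text
pics
side 52.6564667038306 319.2382669688401 241.98429282633182 [[0.9823, -0.0975, 0.1602, 0.428], [-0.1873, -0.4681, 0.8636, -0.9129], [-0.0092, -0.8783, -0.4781, 0.5151], [0.0, 0.0, 0.0, 1.0]]
top 57.49205136249949 319.2400931948408 240.26284541545965 [[0.0257, -0.9944, 0.1027, 0.4647], [-0.9994, -0.028, -0.0207, -0.1702], [0.0234, -0.1021, -0.9945, 0.9227], [0.0, 0.0, 0.0, 1.0]]
0.1 [ 0.21247926 -0.5070496   0.23078508] [[0.922, 0.386, -0.0], [0.386, -0.922, 0.001], [0.0, -0.001, -1.0]] 1.0030095439163853 [-0.48544619 -0.30174652  0.06206398]
```

View pics/side0.png

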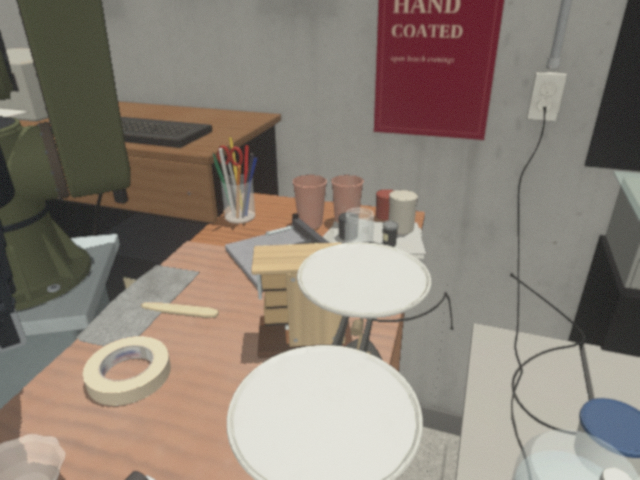

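View pics/top0.png

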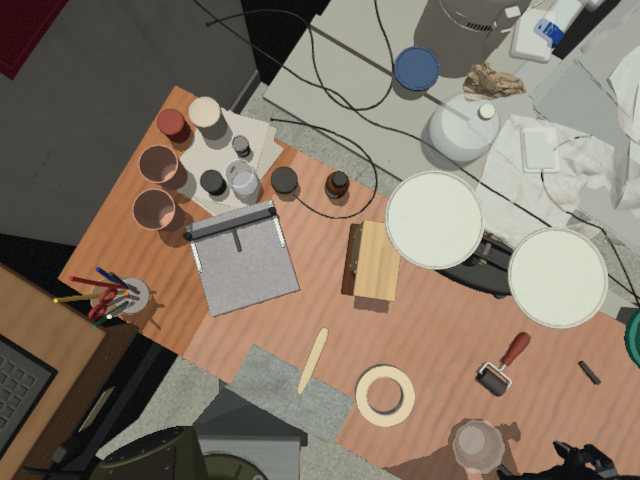

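The side view shows the magazine near (300,300), with two white discs on a stand to its right. The top view shows the bed at (245,255) with the fence on its far edge, and the magazine at (375,260). I need a closer look.

```bash
python3 - <<'E'
import cv2,numpy as np
s=cv2.imread("pics/side0.png");t=cv2.imread("pics/top0.png")
a=cv2.resize(s[225:375,220:345],None,fx=4,fy=4,interpolation=cv2.INTER_CUBIC)[:600]
b=cv2.resize(t[165:325,180:410],None,fx=3.4,fy=3.4,interpolation=cv2.INTER_CUBIC)
cv2.imwrite("pics/sc.png",a);cv2.imwrite("pics/tc.png",b)
E
```

```text
(no output)
```

View pics/sc.png

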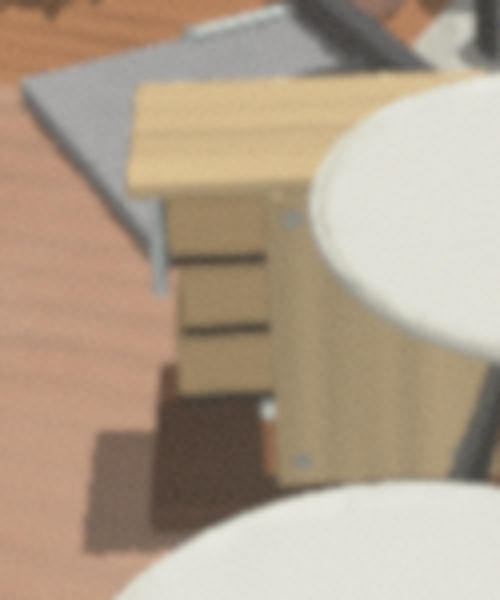

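View pics/tc.png

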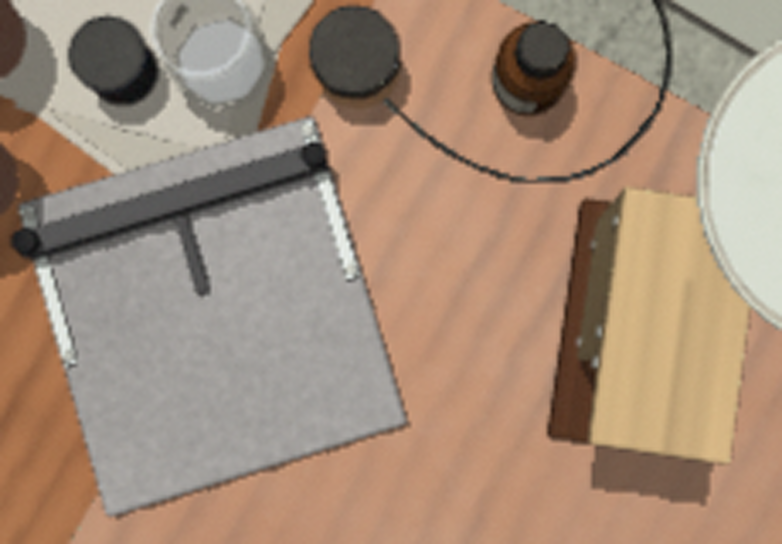

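The crops show the magazine's open front (strip, free block ends) facing the robot. The bed's fence is at the far side, with the tub and bottle behind it. Next I cast rays for the poses.

```bash
cat > h.py <<'E'
from station import r
import numpy as np
def ray(cam,u,v):
    i=r.camera_info(cam);f=240/np.tan(np.radians(i["vfov"]/2));P=np.array(i["pose"])
    d=P[:3,:3]@np.array([(u-i["cx"])/f,(v-i["cy"])/f,1]);return P[:3,3],d
def onz(cam,u,v,z):
    p,d=ray(cam,u,v);return p+d*(z-p[2])/d[2]
def tri(a,b):
    p,d=ray(*a);q,e=ray(*b);s=np.linalg.lstsq(np.c_[d,-e],q-p,rcond=None)[0]
    x,y=p+s[0]*d,q+s[1]*e;return (x+y)/2,np.linalg.norm(x-y)
def proj(cam,X):
    i=r.camera_info(cam);f=240/np.tan(np.radians(i["vfov"]/2));P=np.array(i["pose"])
    c=P[:3,:3].T@(np.array(X)-P[:3,3]);return np.array([i["cx"]+f*c[0]/c[2],i["cy"]+f*c[1]/c[2]])
E
python3 - <<'E'
from h import *
np.set_printoptions(precision=4,suppress=True)
T=lambda u,v,z:onz("top",180+u/3.4-.35,165+v/3.4-.35,z)
S=lambda u,v,z:onz("side",220+u/4-.4,225+v/4-.4,z)
ang=lambda a,b:np.degrees(np.arctan2(b[1]-a[1],b[0]-a[0]))
fl,bl=T(550,437,.012),T(582,200,.012)
print("foot FL,BL",fl,bl,ang(fl,bl),np.linalg.norm(bl-fl))
a,b,c=T(592,442,.154),T(730,462,.154),T(624,190,.154)
print("roof FL FR BL",a,b,c,ang(a,c),ang(b,a)-90,np.linalg.norm(a-b),np.linalg.norm(c-a))
y=np.radians(ang(fl,bl));R=np.array([[np.cos(y),-np.sin(y)],[np.sin(y),np.cos(y)]])
print("mag origin from foot",fl[:2]-R@[-.070,.048],bl[:2]-R@[.08,.048])
print("side: block low front corner",S(183,393,.046),"roof",S(128,190,.154),S(138,82,.154),"strip low",S(160,290,.088),"foot",S(152,530,.012))
p=[T(115,515,.014),T(407,425,.014),T(312,120,.014)]
print("bed",p,"yaw",ang(p[1],p[2]),ang(p[1],p[0])-90,[np.linalg.norm(p[1]-p[i]) for i in (0,2)])
y=np.radians((ang(p[1],p[2])+ang(p[1],p[0])-90)/2);R=np.array([[np.cos(y),-np.sin(y)],[np.sin(y),np.cos(y)]])
o=(p[0][:2]+p[1][:2])/2+R@[.1,0];print("bed origin",o,np.degrees(y))
L=lambda q:R.T@(q[:2]-o)
print("fence low line in bed:",L(T(60,250,.014)),L(T(300,188,.014)),"top front edge z.038",L(T(60,243,.038)),L(T(300,178,.038)))
print("rib tip",L(T(204,293,.025)),"knobs",L(T(26,240,.045)),L(T(314,155,.045)))
print("tub",T(355,52,.052),"bottle",T(545,48,.105))
print("discs",tri(("top",435,220),("side",365,278)),tri(("top",558,278),("side",325,415)))
E
```

```text
foot FL,BL [ 0.4499 -0.2379  0.012 ] [ 0.596  -0.2547  0.012 ] -6.572036503795863 0.1471245878272761
roof FL FR BL [ 0.4502 -0.249   0.154 ] [ 0.4418 -0.3203  0.154 ] [ 0.5815 -0.2635  0.154 ] -6.286166833505049 -6.731941429423443 0.07179255178823142 0.13208739819246898
mag origin from foot [ 0.5139 -0.2936] [ 0.5111 -0.2932]
side: block low front corner [ 0.4542 -0.3062  0.046 ] roof [ 0.4397 -0.328   0.154 ] [ 0.4487 -0.25    0.154 ] strip low [ 0.449  -0.2958  0.088 ] foot [ 0.437  -0.3431  0.012 ]
bed [array([0.3968, 0.0227, 0.014 ]), array([ 0.4549, -0.1507,  0.014 ]), array([ 0.6408, -0.0864,  0.014 ])] yaw 19.105020087790095 18.526855041564886 [np.float64(0.1828958087762968), np.float64(0.19671379424998148)]
bed origin [ 0.5205 -0.0318] 18.81593756467749
fence low line in bed: [0.0642 0.0794] [ 0.0577 -0.0712] top front edge z.038 [0.0639 0.0732] [ 0.0594 -0.074 ]
rib tip [0.0116 0.0018] knobs [0.0703 0.0903] [ 0.069  -0.0863]
tub [ 0.6753 -0.1139  0.052 ] bottle [ 0.6681 -0.2237  0.105 ]
discs (array([ 0.5856, -0.3894,  0.1638]), np.float64(0.0018686885029899566)) (array([ 0.4885, -0.6054,  0.1645]), np.float64(0.00037737056253251783))
```

```bash
cat >> h.py <<'E'
from scipy.spatial.transform import Rotation as Ro
MO,MY=np.array([.513,-.2933]),np.radians(-6.5)
BY=np.radians(18.8);FO=np.array([.5792,-.0118])
def rot(yaw,th=30):
    f=np.array([np.cos(yaw),np.sin(yaw),0]);y=np.array([np.sin(yaw),-np.cos(yaw),0])
    t=np.radians(th);z=f*np.cos(t)-np.array([0,0,np.sin(t)]);return np.c_[np.cross(y,z),y,z]
def loc(o,yaw,x,y,z):
    c,s=np.cos(yaw),np.sin(yaw);return np.array([o[0]+c*x-s*y,o[1]+s*x+c*y,z])
def delta(p,R,show=1):
    ob=r.get_obs();d=Ro.from_matrix(R@np.array(ob["ee_rot"]).T).as_rotvec();m=(p-ob["position"])*1000
    print("t",round(ob["time"],2),"turn",d.round(4),"shift",m.round(1),"F",np.round(ob["ft_force"],1),"open",round(ob["opening"],3),"q",np.round(ob["joint_pos"],2))
E
python3 -c "
from h import *
delta(loc(MO,MY,-.16,0,.2),rot(MY))"
```

```text
t 0.1 turn [ 0.1484 -1.0473 -0.4629] shift [141.5 231.9 -30.8] F [-0.5 -0.3  0.1] open 1.003 q [-1.24  0.3   1.52 -0.    1.32 -0.07]
```

```bash
python3 -m handwheel '[[[0.018,-0.131,-0.058,20,30,-4,1],[0.037,-0.262,-0.116,40,60,-8,1],[0.056,-0.393,-0.174,60,90,-12,1],[0.074,-0.524,-0.231,75,120,-16,1],[0.093,-0.654,-0.289,90,150,-20,1],[0.111,-0.785,-0.347,110,180,-24,1],[0.130,-0.916,-0.405,125,205,-28,1],[0.148,-1.047,-0.463,141,232,-31,1]]]'
python3 -c "
from h import *
delta(loc(MO,MY,-.16,0,.12),rot(MY))"
```

```text
time: 0.9
position: [0.3518, -0.278, 0.2006]
ee_rot: [[0.509, -0.108, 0.854], [-0.052, -0.994, -0.095], [0.859, 0.004, -0.512]]
ft_force: [1.7, 0.1, 0.1]
opening: 1.002
grip_force: 0.0
t 0.9 turn [ 0.0027 -0.0142 -0.0054] shift [  2.3   2.8 -80.6] F [1.7 0.1 0.1] open 1.002 q [-1.19 -0.06  2.33  1.4   0.87 -0.5 ]
```

```bash
python3 -m handwheel '[[[0.003,-0.014,-0.005,2,2,-40,1],[0.003,-0.014,-0.005,2,3,-80,1],[0.003,-0.014,-0.005,2,3,-120,1],[0.003,-0.014,-0.005,2,3,-144,1],[0.003,-0.014,-0.005,2,3,-144,1],[0.003,-0.014,-0.005,2,3,-144,1]]]'
python3 - <<'E'
from h import *
import cv2
i=r.camera_info("wrist");im=r.read_camera("wrist");cv2.imwrite("pics/w1.png",im[:,:,::-1])
np.save("w1.npy",i["pose"]);print(i["vfov"],i["cx"],i["cy"],np.round(i["pose"],3).tolist())
delta(loc(MO,MY,-.028,0,.0555),rot(MY))
E
```

```text
time: 1.5
position: [0.354, -0.2758, 0.0572]
ee_rot: [[0.501, -0.109, 0.859], [-0.055, -0.994, -0.094], [0.864, -0.0, -0.504]]
ft_force: [-0.4, -0.7, -0.2]
opening: 1.002
grip_force: 0.0
65.70646984690485 330.2933456990171 237.02907787504995 [[-0.107, -0.721, 0.685, 0.267], [-0.994, 0.078, -0.074, -0.267], [0.0, -0.689, -0.725, 0.19], [0.0, 0.0, 0.0, 1.0]]
t 1.55 turn [ 0.0012 -0.0033 -0.0047] shift [131.  -13.9  -2.4] F [0.8 0.7 0.8] open 0.999 q [-1.18  0.4   2.37  1.83  0.9  -1.15]
```

View pics/w1.png

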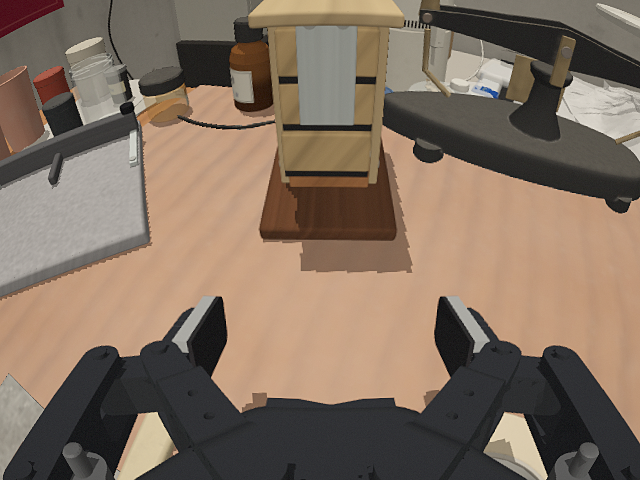

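The lowest block's front face spans about columns 283–376 and rows 131–177. It is almost centred between the pads (226 and 435, middle 330).

```bash
cat >> h.py <<'E'
def wray(P,u,v,i):
    f=240/np.tan(np.radians(i["vfov"]/2));a,b=u-i["cx"],v-i["cy"];q=np.hypot(a,b);t=q/f
    return P[:3,3],P[:3,:3]@np.array([a/q*np.sin(t),b/q*np.sin(t),np.cos(t)])
E
python3 - <<'E'
from h import *
P=np.load("w1.npy");i=r.camera_info("wrist")
c,s=np.cos(MY),np.sin(MY)
def pl(u,v,x):   # intersect plane mag x -> mag y,z
    p,d=wray(P,u,v,i);q=np.array([c*(p[0]-MO[0])+s*(p[1]-MO[1]),-s*(p[0]-MO[0])+c*(p[1]-MO[1]),p[2]]);e=np.array([c*d[0]+s*d[1],-s*d[0]+c*d[1],d[2]])
    return (q+e*(x-q[0])/e[0]).round(4)
for n,u,v,x in [("a bl",285,177,-.055),("a br",376,179,-.055),("a tl",283,131,-.055),("a tr",379,132,-.055),("strip l",299,124,-.064),("strip r",354,124,-.064)]: print(n,pl(u,v,x))
for u,v in [(260,237),(397,239)]:
    p,d=wray(P,u,v,i);w=p+d*(.012-p[2])/d[2];print("foot",w,c*(w[0]-MO[0])+s*(w[1]-MO[1]),-s*(w[0]-MO[0])+c*(w[1]-MO[1]))
E
```

```text
a bl [-0.055   0.0291  0.044 ]
a br [-0.055  -0.0302  0.0427]
a tl [-0.055   0.0277  0.0787]
a tr [-0.055  -0.0293  0.0782]
strip l [-0.064   0.017   0.0883]
strip r [-0.064  -0.0136  0.0884]
foot [ 0.44019653 -0.23821322  0.012     ] -0.07857148177322681 0.046491084936158035
foot [ 0.42859584 -0.32886885  0.012     ] -0.07983509284221073 -0.04489503507693638
```

```bash
python3 -m handwheel '[[[0,-0.003,-0.005,30,-3,-2,1],[0,-0.003,-0.005,60,-6,-2,1],[0,-0.003,-0.005,90,-9,-2,1],[0,-0.003,-0.005,110,-12,-2,1],[0,-0.003,-0.005,125,-13,-2,1],[0,-0.003,-0.005,131,-14,-2,1],[0,-0.003,-0.005,131,-14,-2,1]]]'
python3 - <<'E'
from h import *
import cv2
delta(loc(MO,MY,-.028,0,.0555),rot(MY))
im=r.read_camera("wrist");cv2.imwrite("pics/w2.png",im[:,:,::-1])
E
```

```text
time: 2.25
position: [0.4852, -0.2899, 0.0557]
ee_rot: [[0.497, -0.113, 0.861], [-0.055, -0.994, -0.099], [0.866, 0.001, -0.5]]
ft_force: [-0.0, 0.6, -0.2]
opening: 0.999
grip_force: 0.0
t 2.25 turn [ 0.0014  0.0001 -0.0002] shift [-0.  -0.2 -0.2] F [-0.   0.6 -0.2] open 0.999 q [-0.87  0.51  2.14  2.07  0.74 -1.08]
```

View pics/w2.png

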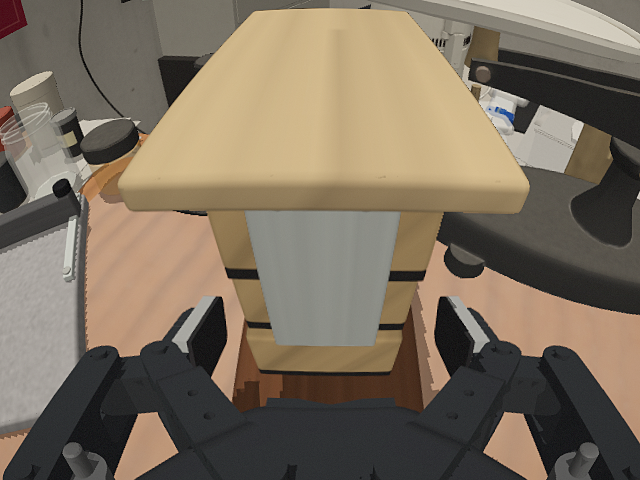

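The pads stand either side of the lowest block's front end (rows 345–372). I'll lower 3 mm so they clear block b, then close.

```bash
python3 -m handwheel '[[[0,0,0,0,0,-3,1],[0,0,0,0,0,-3,-1],[0,0,0,0,0,-3,-1],[0,0,0,0,0,-3,-1],[0,0,0,0,0,-3,-1],[0,0,0,0,0,-3,-1],[0,0,0,0,0,-3,-1],[0,0,0,0,0,-3,-1]]]'
```

```text
time: 3.1
position: [0.485, -0.2899, 0.0519]
ee_rot: [[0.498, -0.114, 0.86], [-0.057, -0.994, -0.099], [0.866, 0.0, -0.501]]
ft_force: [-2.1, -0.3, 1.4]
opening: 0.624
grip_force: 64.1
```

```bash
python3 -m handwheel '[[[0,0,0,0,0,0,-1],[0,0,0,0,0,0,-1],[0,0,0,0,0,0,-1]]]'
```

```text
time: 3.4
position: [0.485, -0.2899, 0.0519]
ee_rot: [[0.498, -0.114, 0.86], [-0.057, -0.994, -0.099], [0.866, 0.0, -0.501]]
ft_force: [-0.9, -1.3, 0.6]
opening: 0.622
grip_force: 64.1
```

```bash
python3 -m handwheel '[[[0,0,0,-3,0.3,0,-1],[0,0,0,-8,0.9,0,-1],[0,0,0,-15,1.7,0,-1],[0,0,0,-23,2.6,0,-1],[0,0,0,-31,3.5,0,-1],[0,0,0,-39,4.4,0,-1],[0,0,0,-47,5.4,0,-1],[0,0,0,-55,6.3,0,-1]]]'
```

```text
time: 4.2
position: [0.4293, -0.2835, 0.0519]
ee_rot: [[0.497, -0.114, 0.86], [-0.056, -0.994, -0.099], [0.866, 0.0, -0.501]]
ft_force: [4.5, 0.0, -1.1]
opening: 0.624
grip_force: 63.5
```

```bash
python3 -m handwheel '[[[0,0,0,-9,1,0,-1],[0,0,0,-18,2,0,-1],[0,0,0,-27,3,0,-1],[0,0,0,-36,4,0,-1],[0,0,0,-46,5.2,0,-1],[0,0,0,-56,6.4,0,-1],[0,0,0,-66,7.5,0,-1],[0,0,0,-75,8.5,0,-1]]]'; python3 - <<'E'
from h import *
import cv2
P=r.camera_info("wrist")["pose"]
im=r.read_camera("wrist");cv2.imwrite("pics/w3.png",im[:,:,::-1]);np.save("w3.npy",P)
E
```

```text
time: 5.0
position: [0.3541, -0.275, 0.052]
ee_rot: [[0.497, -0.114, 0.86], [-0.056, -0.994, -0.099], [0.866, 0.001, -0.5]]
ft_force: [0.4, -0.2, -1.3]
opening: 0.627
grip_force: 64.9
```

View pics/w3.png

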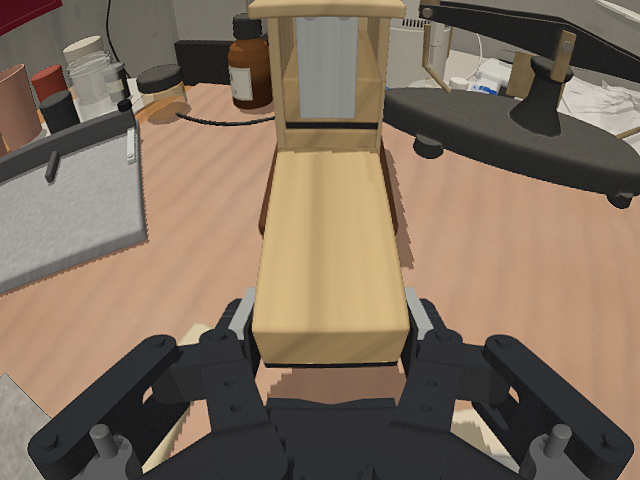

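Block a is out and held level. Its top face spans front edge row 331 (columns 255–409) to far edge row 152, and the stack has dropped. Next I measure the block relative to the TCP and the fence from this view.

```bash
python3 - <<'E'
from h import *
P=np.load("w3.npy");i=r.camera_info("wrist");ob=r.get_obs();T=np.array(ob["position"]);R=np.array(ob["ee_rot"])
f=R[:,2]*[1,1,0];f/=np.linalg.norm(f);l=np.array([-f[1],f[0],0])
def at(u,v,z):
    p,d=wray(P,u,v,i);return p+d*(z-p[2])/d[2]
for n,u,v in [("fl",255,331),("fr",409,331),("bl",278,152),("br",381,152)]:
    w=at(u,v,.078)-T;print(n,"fwd",round(w@f*1000,1),"left",round(w@l*1000,1))
c,s=np.cos(BY),np.sin(BY)
for n,u,v,z in [("fence low R",135,123,.014),("fence low",60,157,.014),("fence low L",5,183,.014),("rib tip top",52,182,.025),("bed right front",147,240,.014)]:
    w=at(u,v,z);q=w[:2]-FO;print(n,w.round(4),"bed-frame from fence pt",(c*q[0]+s*q[1]).round(4),(-s*q[0]+c*q[1]).round(4))
yaw=BY
for sgn in (1,-1):
  for back in (.0,.06):
    t=loc(FO,BY,-.083-.02-back,sgn*.05,.12);delta(t,rot(BY))
E
```

```text
fl fwd -28.1 left 24.2
fr fwd -28.0 left -26.5
bl fwd 76.4 left 27.0
br fwd 76.5 left -27.0
fence low R [ 0.6242 -0.091   0.014 ] bed-frame from fence pt 0.017 -0.0895
fence low [ 0.5783 -0.0107  0.014 ] bed-frame from fence pt -0.0005 0.0013
fence low L [0.5489 0.058  0.014 ] bed-frame from fence pt -0.0062 0.0759
rib tip top [ 0.5148 -0.0404  0.025 ] bed-frame from fence pt -0.0701 -0.0063
bed right front [ 0.4401 -0.1586  0.014 ] bed-frame from fence pt -0.179 -0.0941
t 5.05 turn [ 1.000e-04 -1.100e-03  4.423e-01] shift [112.1 277.1  68.2] F [ 0.1  0.2 -2.7] open 0.621 q [-1.18  0.42  2.38  1.86  0.91 -1.18]
t 5.05 turn [ 1.000e-04 -1.100e-03  4.423e-01] shift [ 55.3 257.7  68.2] F [ 0.1  0.2 -2.7] open 0.621 q [-1.18  0.42  2.38  1.86  0.91 -1.18]
t 5.05 turn [ 1.000e-04 -1.100e-03  4.423e-01] shift [144.4 182.4  68.2] F [ 0.1  0.2 -2.7] open 0.621 q [-1.18  0.42  2.38  1.86  0.91 -1.18]
t 5.05 turn [ 1.000e-04 -1.100e-03  4.423e-01] shift [ 87.6 163.1  68.2] F [ 0.1  0.2 -2.7] open 0.621 q [-1.18  0.42  2.38  1.86  0.91 -1.18]
```

```bash
python3 -m handwheel '[[[0,0,0,0,0,35,-1],[0,0,0.05,5,25,68,-1],[0,0,0.12,15,65,68,-1],[0,0,0.20,30,108,68,-1],[0,0,0.28,45,150,68,-1],[0,0,0.34,60,192,68,-1],[0,0,0.40,75,234,68,-1],[0,0,0.442,88,269,68,-1]]]'
python3 -m handwheel '[[[0,0,0,0,0,0,-1],[0,0,0,0,0,0,-1]]]'
python3 - <<'E'
from h import *
import cv2
P=r.camera_info("wrist")["pose"]
im=r.read_camera("wrist");cv2.imwrite("pics/w4.png",im[:,:,::-1]);np.save("w4.npy",P)
delta(loc(FO,BY,-.083-.045,.05,.12),rot(BY))
E
```

```text
time: 5.85
position: [0.4432, -0.0042, 0.1201]
ee_rot: [[0.473, 0.325, 0.819], [0.163, -0.946, 0.281], [0.866, 0.001, -0.5]]
ft_force: [0.4, -1.1, -1.6]
opening: 0.619
grip_force: 67.8
time: 6.05
position: [0.4429, -0.0053, 0.1199]
ee_rot: [[0.473, 0.324, 0.819], [0.163, -0.946, 0.281], [0.866, 0.001, -0.501]]
ft_force: [-0.2, -0.4, -2.3]
opening: 0.623
grip_force: 67.6
t 6.1 turn [ 0.0008 -0.0007 -0.    ] shift [-0.9  0.6  0.1] F [-0.3 -1.  -1.9] open 0.623 q [-0.44  0.11  2.47  1.97  0.72 -0.97]
```

View pics/w4.png

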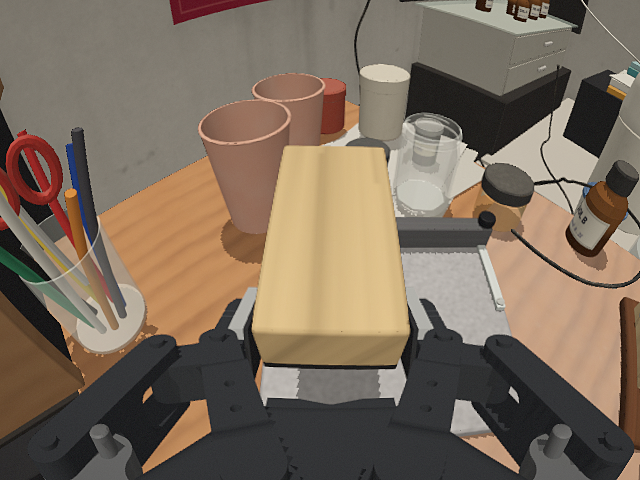

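Block a is above the bed's left half. The fence's right part shows at about columns 400–480, row 248, with the knob at (486,218) and the tub and bottle beyond. I'll refine the fence line.

```bash
python3 - <<'E'
from h import *
import cv2
P=np.load("w4.npy");i=r.camera_info("wrist");g=cv2.cvtColor(cv2.imread("pics/w4.png"),cv2.COLOR_BGR2GRAY).astype(float)
c,s=np.cos(BY),np.sin(BY)
def B(u,v,z):
    p,d=wray(P,u,v,i);w=p+d*(z-p[2])/d[2];q=w[:2]-FO;return np.array([c*q[0]+s*q[1],-s*q[0]+c*q[1]])*1000
pts=[]
for u in range(408,470,6):
    k=g[232:262,u];v=232+np.argmax(np.diff(k))+.5;pts.append(B(u,v,.014));print(u,v,pts[-1].round(1),k[::6])
pts=np.array(pts);print("slope",np.polyfit(pts[:,1],pts[:,0],1))
e=[]
for v in range(330,425,12):
    row=g[v,485:535];u=485+np.argmax(np.abs(np.diff(row)))+.5;e.append(B(u,v,.014));print("edge",u,v,e[-1].round(1))
ob=r.get_obs();T=np.array(ob["position"]);f=np.array([c,s,0]);l=np.array([-s,c,0])
for u,v in [(254,332),(410,332),(284,147),(389,148)]:
    p,d=wray(P,u,v,i);w=p+d*(T[2]+.026-p[2])/d[2]-T;print("blk fwd",w@f*1000,"left",w@l*1000)
E
```

```text
408 247.5 [  0.4 -18.1] [ 65.  65.  63. 120. 178.]
414 247.5 [  0.4 -23.5] [ 66.  65.  66. 120. 179.]
420 252.5 [ -5.5 -28.1] [ 65.  65.  63. 119. 188.]
426 252.5 [ -5.5 -33.5] [ 64.  63.  63. 118. 179.]
432 252.5 [ -5.5 -39. ] [ 64.  65.  63. 124. 182.]
438 252.5 [ -5.5 -44.6] [ 68.  66.  61. 116. 178.]
444 252.5 [ -5.6 -50.2] [ 66.  65.  63. 120. 180.]
450 252.5 [ -5.6 -55.8] [ 63.  64.  63. 120. 178.]
456 252.5 [ -5.7 -61.5] [ 63.  62.  62. 116. 182.]
462 252.5 [ -5.7 -67.3] [ 66.  64.  62. 118. 175.]
468 252.5 [ -5.8 -73.1] [ 66.  65.  64. 116. 180.]
slope [ 0.09066394 -0.42179151]
edge 509.5 330 [-86.9 -90. ]
edge 520.5 342 [-98.4 -96.8]
edge 533.5 354 [-109.9 -105.4]
edge 491.5 366 [-115.8  -67.1]
edge 519.5 378 [-128.   -87.7]
edge 508.5 390 [-136.2  -76.4]
edge 518.5 402 [-146.4  -82.3]
edge 488.5 414 [-152.   -57.3]
blk fwd -29.09557882049449 left 25.600618887453148
blk fwd -28.933478110716425 left -25.69997611613256
blk fwd 80.51522860589944 left 25.609550944466825
blk fwd 80.09353241540781 left -30.460577636983842
```

```bash
python3 -m handwheel '[[[0,0,0,12,4,-20,-1],[0,0,0,25,9,-45,-1],[0,0,0,37,13,-70,-1],[0,0,0,37,13,-85,-1],[0,0,0,37,13,-93,-1],[0,0,0,37,13,-96,-1],[0,0,0,37,13,-96,-1]]]'
python3 -c "
from h import *
delta(loc(FO,BY,-.0805,.05,.020),rot(BY))"
```

```text
time: 6.8
position: [0.4799, 0.0062, 0.024]
ee_rot: [[0.474, 0.321, 0.82], [0.161, -0.947, 0.278], [0.866, 0.0, -0.501]]
ft_force: [-0.2, -0.4, -1.5]
opening: 0.621
grip_force: 67.7
t 6.8 turn [ 0.0005 -0.0007  0.0014] shift [ 7.   3.4 -4. ] F [-0.2 -0.4 -1.5] open 0.621 q [-0.35  0.52  2.37  2.35  0.86 -1.36]
```

```bash
python3 -m handwheel '[[[0,0,0,2,0.9,-1.5,-1],[0,0,0,3,1.3,-3,-1],[0,0,0,3,1.3,-3,-1]]]'
```

```text
time: 7.1
position: [0.4832, 0.0083, 0.0213]
ee_rot: [[0.473, 0.322, 0.82], [0.162, -0.947, 0.279], [0.866, 0.001, -0.5]]
ft_force: [0.2, -1.0, -1.8]
opening: 0.616
grip_force: 67.7
```

```bash
python3 -m handwheel '[[[0,0,0,0,0,-1,-1],[0,0,0,0,0,-1,-1]]]'
```

```text
time: 7.3
position: [0.4832, 0.0083, 0.0203]
ee_rot: [[0.473, 0.323, 0.82], [0.162, -0.947, 0.279], [0.866, 0.001, -0.5]]
ft_force: [-2.6, 0.9, 4.5]
opening: 0.624
grip_force: 68.6
```

```bash
python3 -m handwheel '[[[0,0,0,0.9,0.3,0.4,-1],[0,0,0,1.9,0.6,0.4,-1],[0,0,0,1.9,0.6,0.4,-1]]]'
```

```text
time: 7.6
position: [0.485, 0.0089, 0.0203]
ee_rot: [[0.474, 0.322, 0.82], [0.162, -0.947, 0.279], [0.866, 0.001, -0.501]]
ft_force: [-0.4, -0.5, 0.9]
opening: 0.622
grip_force: 68.1
```

```bash
python3 -m handwheel '[[[0,0,0,0.9,0.3,0,-1],[0,0,0,0.9,0.3,0,-1]]]'
```

```text
time: 7.8
position: [0.4855, 0.0091, 0.0203]
ee_rot: [[0.474, 0.322, 0.819], [0.162, -0.947, 0.278], [0.865, 0.0, -0.501]]
ft_force: [-7.3, -4.4, 5.9]
opening: 0.621
grip_force: 69.4
```

```bash
python3 -m handwheel '[[[0,0,0,0.4,0.2,0,-1],[0,0,0,0.4,0.2,0,-1]]]'
```

```text
time: 8.0
position: [0.4855, 0.0091, 0.0202]
ee_rot: [[0.475, 0.321, 0.819], [0.161, -0.947, 0.278], [0.865, 0.0, -0.501]]
ft_force: [-15.4, -8.0, 11.8]
opening: 0.624
grip_force: 70.7
```

```bash
python3 -m handwheel '[[[0,0,0,-0.9,-0.3,0.3,-1],[0,0,0,-0.9,-0.3,0.3,-1]]]'
```

```text
time: 8.2
position: [0.4852, 0.009, 0.0204]
ee_rot: [[0.474, 0.322, 0.819], [0.162, -0.947, 0.279], [0.865, 0.0, -0.501]]
ft_force: [-1.2, 0.3, -1.7]
opening: 0.619
grip_force: 67.8
```

```bash
python3 -m handwheel '[[[0,0,0,0,0,0,0.45],[0,0,0,0,0,0,0.45],[0,0,0,0,0,0,0.6],[0,0,0,0,0,0,0.6],[0,0,0,0,0,0,0.6]]]'; python3 - <<'E'
from h import *
import cv2
P=r.camera_info("wrist")["pose"]
im=r.read_camera("wrist");cv2.imwrite("pics/w5.png",im[:,:,::-1]);np.save("w5.npy",P)
E
```

```text
time: 8.7
position: [0.4853, 0.0091, 0.0206]
ee_rot: [[0.474, 0.322, 0.819], [0.162, -0.947, 0.279], [0.866, 0.0, -0.501]]
ft_force: [-0.1, 0.0, 0.0]
opening: 0.8
grip_force: 0.0
```

View pics/w5.png

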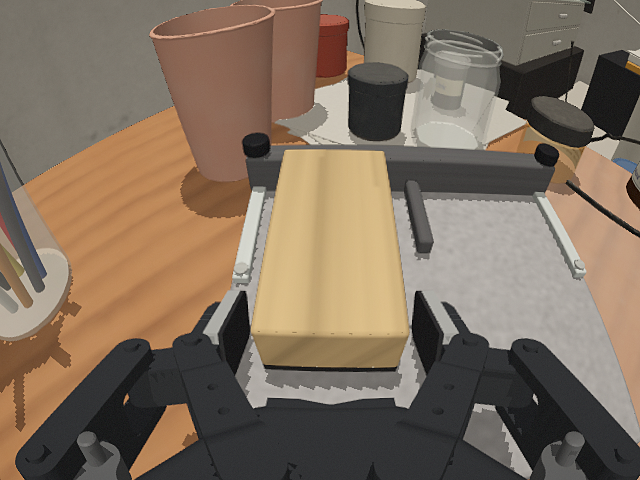

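Block a lies flat against the fence, left of the rib (rib tip at (425,245)), with the pads clear on both sides. Next I back off and return to the magazine.

```bash
python3 -m handwheel '[[[0,0,0,-15,-5,4,0.6],[0,0,0,-30,-10,15,0.6],[0,0,0,-38,-13,40,1],[0,0,0,-38,-13,70,1],[0,0,0,-38,-13,100,1],[0,0,0,-38,-13,100,1]]]'
python3 -c "
from h import *
delta(loc(MO,MY,-.16,0,.12),rot(MY))"
```

```text
time: 9.35
position: [0.4483, -0.0045, 0.1244]
ee_rot: [[0.468, 0.322, 0.823], [0.164, -0.947, 0.277], [0.868, 0.005, -0.496]]
ft_force: [-0.4, -1.1, 0.8]
opening: 1.002
grip_force: 0.0
t 9.35 turn [ 0.0046  0.0052 -0.4413] shift [ -94.3 -270.7   -4.4] F [-0.4 -1.1  0.8] open 1.002 q [-0.43  0.11  2.46  1.98  0.7  -0.96]
```

```bash
python3 -m handwheel '[[[0,0,-0.06,-14,-38,-4,1],[0,0,-0.12,-27,-76,-4,1],[0,0,-0.19,-40,-114,-4,1],[0.002,0.002,-0.26,-54,-153,-4,1],[0.005,0.005,-0.33,-68,-192,-4,1],[0.005,0.005,-0.40,-82,-232,-4,1],[0.005,0.005,-0.441,-94,-271,-30,1],[0.005,0.005,-0.441,-94,-271,-69,1]]]'
python3 - <<'E'
from h import *
import cv2
delta(loc(MO,MY,-.028,0,.0525),rot(MY))
a=r.read_camera("top");b=r.read_camera("wrist")
a=cv2.resize(a[165:325,180:410],(800,557),interpolation=cv2.INTER_CUBIC)
b=cv2.resize(b,(400,300));cv2.imwrite("pics/t6.png",a[:,:,::-1]);cv2.imwrite("pics/w6.png",b[:,:,::-1])
c=np.vstack([cv2.resize(a,(430,300)),np.zeros((1,430,3),np.uint8)])
cv2.imwrite("pics/c6.png",np.hstack([c[:300],cv2.resize(b,(370,300))])[:,:,::-1])
E
```

```text
time: 10.15
position: [0.3527, -0.2797, 0.0519]
ee_rot: [[0.498, -0.118, 0.859], [-0.058, -0.993, -0.103], [0.865, 0.001, -0.502]]
ft_force: [0.7, -1.2, 0.6]
opening: 1.001
grip_force: 0.0
t 10.15 turn [ 0.0007 -0.0019  0.0049] shift [132.5 -10.4   0.6] F [ 0.7 -1.2  0.6] open 1.001 q [-1.19  0.42  2.37  1.85  0.91 -1.18]
```

View pics/c6.png

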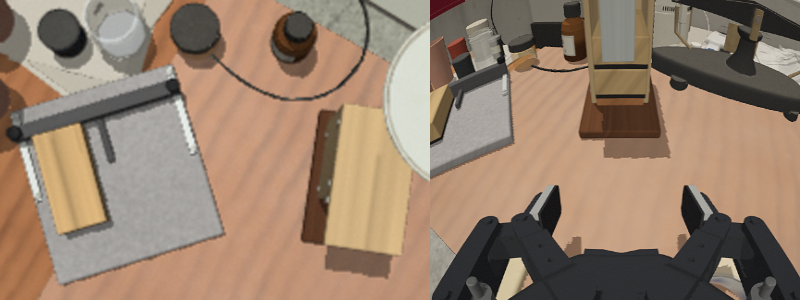

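Block a sits against the fence and two blocks have dropped onto the magazine floor. Now I repeat the draw for block b.

```bash
python3 -m handwheel '[[[0,0,0,30,-3,0,1],[0,0,0,60,-6,0,1],[0,0,0,90,-9,0,1],[0,0,0,110,-12,0,1],[0,0,0,125,-13.5,0,1],[0,0,0,131,-14,0,1],[0,0,0,131,-14,0,1],[0,0,0,131,-14,0,1]]]'
python3 -c "
from h import *
delta(loc(MO,MY,-.028,0,.052),rot(MY))"
```

```text
time: 11.05
position: [0.4837, -0.2887, 0.0518]
ee_rot: [[0.501, -0.113, 0.858], [-0.061, -0.994, -0.095], [0.863, -0.005, -0.505]]
ft_force: [0.2, -0.8, -0.1]
opening: 0.999
grip_force: 0.0
t 11.05 turn [-0.0058 -0.0048 -0.0005] shift [ 1.5 -1.4  0.2] F [ 0.2 -0.8 -0.1] open 0.999 q [-0.87  0.51  2.15  2.07  0.74 -1.07]
```

```bash
python3 -m handwheel '[[[-0.006,-0.005,0,1.5,-1.4,0,1],[-0.006,-0.005,0,1.5,-1.4,0,-1],[-0.006,-0.005,0,1.5,-1.4,0,-1],[-0.006,-0.005,0,1.5,-1.4,0,-1],[-0.006,-0.005,0,1.5,-1.4,0,-1],[-0.006,-0.005,0,1.5,-1.4,0,-1],[-0.006,-0.005,0,1.5,-1.4,0,-1],[-0.006,-0.005,0,1.5,-1.4,0,-1]]]'; python3 -m handwheel '[[[0,0,0,0,0,0,-1],[0,0,0,0,0,0,-1]]]'
```

```text
time: 11.85
position: [0.4858, -0.2904, 0.0516]
ee_rot: [[0.497, -0.113, 0.861], [-0.056, -0.994, -0.098], [0.866, 0.0, -0.5]]
ft_force: [-1.7, -0.4, 0.8]
opening: 0.621
grip_force: 64.5
time: 12.05
position: [0.4858, -0.2904, 0.0516]
ee_rot: [[0.497, -0.113, 0.861], [-0.056, -0.994, -0.098], [0.866, 0.0, -0.5]]
ft_force: [-1.7, -1.4, 0.6]
opening: 0.628
grip_force: 64.5
```

```bash
python3 -m handwheel '[[[0,0,0,-3,0.3,0,-1],[0,0,0,-8,0.9,0,-1],[0,0,0,-15,1.7,0,-1],[0,0,0,-23,2.6,0,-1],[0,0,0,-31,3.5,0,-1],[0,0,0,-39,4.4,0,-1],[0,0,0,-47,5.4,0,-1],[0,0,0,-55,6.3,0,-1]]]'
```

```text
time: 12.85
position: [0.43, -0.2839, 0.0515]
ee_rot: [[0.497, -0.113, 0.861], [-0.056, -0.994, -0.098], [0.866, 0.0, -0.5]]
ft_force: [2.4, 0.8, -0.3]
opening: 0.623
grip_force: 63.3
```

```bash
python3 -m handwheel '[[[0,0,0,-9,1,0,-1],[0,0,0,-18,2,0,-1],[0,0,0,-27,3,0,-1],[0,0,0,-36,4,0,-1],[0,0,0,-46,5.2,0,-1],[0,0,0,-56,6.4,0,-1],[0,0,0,-66,7.5,0,-1],[0,0,0,-75,8.5,0,-1]]]'; python3 -m handwheel '[[[0,0,0,0,0,0,-1],[0,0,0,0,0,0,-1]]]'; python3 - <<'E'
from h import *
import cv2
P=r.camera_info("wrist")["pose"]
im=r.read_camera("wrist");cv2.imwrite("pics/w7.png",im[:,:,::-1]);np.save("w7.npy",P)
delta(loc(FO,BY,-.083-.045,-.05,.12),rot(BY))
E
```

```text
time: 13.65
position: [0.3549, -0.2755, 0.0516]
ee_rot: [[0.496, -0.113, 0.861], [-0.056, -0.994, -0.098], [0.866, 0.0, -0.5]]
ft_force: [0.5, 0.4, -1.0]
opening: 0.627
grip_force: 63.3
time: 13.85
position: [0.3557, -0.2759, 0.0517]
ee_rot: [[0.496, -0.113, 0.861], [-0.056, -0.994, -0.098], [0.866, 0.001, -0.5]]
ft_force: [-0.1, -1.0, -1.2]
opening: 0.626
grip_force: 63.4
t 13.9 turn [0.0006 0.0007 0.4412] shift [118.3 175.4  68.3] F [-0.1  0.3 -1.4] open 0.625 q [-1.17  0.42  2.37  1.86  0.91 -1.18]
```

View pics/w7.png

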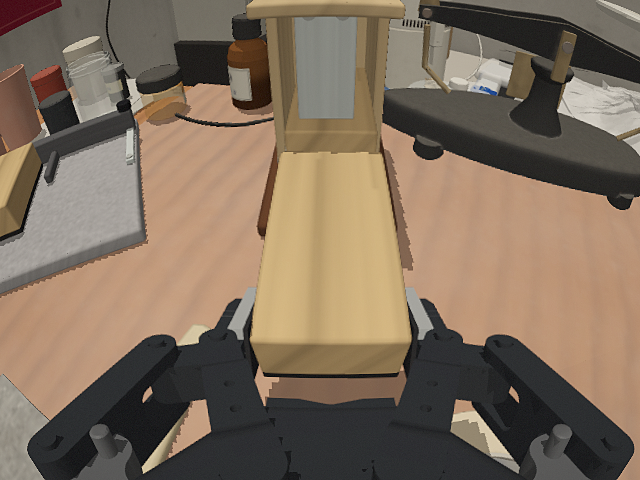

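Block b is out, with its front top edge at about row 343. That is 10 picture views or more used, so from here I rely on numbers only.

```bash
python3 - <<'E'
from h import *
import cv2
P=np.load("w7.npy");i=r.camera_info("wrist");T=np.array(r.get_obs()["position"]);f=np.array([np.cos(MY),np.sin(MY),0]);l=np.array([-f[1],f[0],0])
g={n:cv2.cvtColor(cv2.imread(f"pics/w{n}.png"),cv2.COLOR_BGR2GRAY).astype(float)[:,300:360].mean(1) for n in (3,7)}
for n in g: d=np.diff(g[n]); k=np.argsort(-abs(d[140:400]))[:8]+140; print(n,sorted([(int(a),round(d[a],1)) for a in k]))
for n,u,v,z in [("fl",253,344,.026),("fr",410,344,.026),("bl",277,153,.026),("br",381,153,.026),("sole front",330,374,-.006)]:
    p,d=wray(P,u,v,i);w=p+d*(T[2]+z-p[2])/d[2]-T;print(n,(w@f*1000).round(1),(w@l*1000).round(1))
E
```

```text
3 [(151, np.float64(27.9)), (152, np.float64(19.6)), (330, np.float64(-13.5)), (331, np.float64(-13.5)), (332, np.float64(-15.9)), (362, np.float64(-30.4)), (363, np.float64(-75.0)), (367, np.float64(76.1))]
7 [(151, np.float64(19.8)), (152, np.float64(33.2)), (342, np.float64(-14.0)), (343, np.float64(-13.7)), (344, np.float64(-17.1)), (373, np.float64(-67.2)), (374, np.float64(-25.2)), (377, np.float64(84.6))]
fl -33.9 24.4
fr -33.9 -26.2
bl 74.6 27.5
br 74.7 -26.9
sole front -30.4 -0.4
```

```bash
python3 -m handwheel '[[[0,0,0,0,0,35,-1],[0,0,0.05,8,12,68,-1],[0,0,0.12,26,38,68,-1],[0,0,0.20,46,68,68,-1],[0,0,0.28,66,98,68,-1],[0,0,0.35,86,128,68,-1],[0,0,0.41,104,155,68,-1],[0,0,0.441,118,175,68,-1]]]'
python3 -m handwheel '[[[0,0,0,0,0,0,-1],[0,0,0,0,0,0,-1],[0,0,0,0,0,0,-1]]]'
python3 - <<'E'
from h import *
delta(loc(FO,BY,-.088,-.05,.0235),rot(BY))
E
```

```text
time: 14.7
position: [0.4748, -0.0988, 0.1197]
ee_rot: [[0.472, 0.326, 0.819], [0.163, -0.945, 0.282], [0.866, 0.001, -0.499]]
ft_force: [-0.2, -0.7, -0.3]
opening: 0.621
grip_force: 96.0
time: 15.0
position: [0.4736, -0.1009, 0.1195]
ee_rot: [[0.473, 0.322, 0.82], [0.161, -0.947, 0.279], [0.866, 0.0, -0.5]]
ft_force: [-0.1, 0.6, -1.7]
opening: 0.621
grip_force: 96.0
t 15.0 turn [0.0002 0.0004 0.0006] shift [ 38.5  13.4 -96. ] F [-0.1  0.6 -1.7] open 0.621 q [-0.67  0.24  2.3   1.71  0.83 -0.87]
```

```bash
python3 - <<'E'
from h import *
import cv2
im=r.read_camera("wrist");cv2.imwrite("pics/w8.png",im[:,:,::-1])
m=cv2.inRange(cv2.cvtColor(im,cv2.COLOR_RGB2HSV),(10,50,120),(28,150,255));n,L,S,_=cv2.connectedComponentsWithStats(m)
for nm in ("w4","w7","w8"):
    g=cv2.imread(f"pics/{nm}.png");b=cv2.cvtColor(g,cv2.COLOR_BGR2GRAY).astype(float)
    d=np.diff(b[:,300:360].mean(1));k=np.argsort(-abs(d[140:400]))[:8]+140
    print(nm,sorted([(int(a),round(d[a])) for a in k]))
    for v in (180,240,300,340):
        row=np.abs(np.diff(cv2.GaussianBlur(g,(1,5),0)[v].astype(float),axis=0)).sum(1);print(v,[int(a) for a in sorted(230+np.argsort(-row[230:430])[:5])])
E
```

```text
w4 [(145, 32), (333, -13), (334, -15), (335, -12), (363, -12), (364, -82), (368, 72), (369, 20)]
180 [276, 277, 388, 389, 393]
240 [265, 266, 397, 398, 399]
300 [240, 241, 255, 418, 419]
340 [243, 253, 254, 406, 407]
w7 [(151, 20), (152, 33), (342, -14), (343, -14), (344, -17), (373, -67), (374, -25), (377, 85)]
180 [266, 274, 275, 386, 396]
240 [263, 264, 397, 408, 409]
300 [232, 240, 241, 419, 420]
340 [243, 249, 250, 410, 411]
w8 [(157, 14), (377, -7), (378, -13), (379, -17), (380, -12), (397, -27), (398, -74), (399, 27)]
180 [249, 250, 269, 383, 384]
240 [238, 261, 262, 428, 429]
300 [254, 256, 403, 405, 419]
340 [243, 252, 253, 407, 408]
```

The block has shifted in the hand, so I fit its pose from its corners.

```bash
cat > fit.py <<'E'
from h import *
import cv2
def edges(nm,rows):
    g=cv2.imread(f"pics/{nm}.png");h=cv2.cvtColor(g,cv2.COLOR_BGR2HSV)
    m=cv2.inRange(h,(12,55,110),(28,170,255));n,L,S,_=cv2.connectedComponentsWithStats(m)
    k=L[260,330];m=(L==k)
    for v in rows:
        c=np.where(m[v])[0];print(nm,v,(c.min(),c.max()) if len(c) else None)
    return m
E
python3 - <<'E'
from fit import *
for nm in ("w7","w8"): edges(nm,[140,146,150,152,154,156,158,160,164,172,200,250,280,320,344,360,370,376,380,384,390,394,397,400])
g=cv2.imread("pics/w8.png"); print(g[140:172:2,330].tolist())
E
```

```text
w7 140 (np.int64(139), np.int64(414))
w7 146 (np.int64(140), np.int64(412))
w7 150 (np.int64(140), np.int64(445))
w7 152 (np.int64(140), np.int64(451))
w7 154 (np.int64(140), np.int64(454))
w7 156 (np.int64(141), np.int64(462))
w7 158 (np.int64(140), np.int64(465))
w7 160 (np.int64(140), np.int64(472))
w7 164 (np.int64(140), np.int64(483))
w7 172 (np.int64(141), np.int64(507))
w7 200 (np.int64(143), np.int64(639))
w7 250 (np.int64(118), np.int64(639))
w7 280 (np.int64(36), np.int64(639))
w7 320 (np.int64(0), np.int64(639))
w7 344 (np.int64(0), np.int64(639))
w7 360 (np.int64(0), np.int64(639))
w7 370 (np.int64(0), np.int64(639))
w7 376 (np.int64(6), np.int64(639))
w7 380 (np.int64(10), np.int64(639))
w7 384 (np.int64(14), np.int64(639))
w7 390 (np.int64(19), np.int64(639))
w7 394 (np.int64(23), np.int64(639))
w7 397 (np.int64(26), np.int64(639))
w7 400 (np.int64(29), np.int64(639))
w8 140 None
w8 146 None
w8 150 None
w8 152 None
w8 154 None
w8 156 None
w8 158 (np.int64(280), np.int64(378))
w8 160 (np.int64(273), np.int64(379))
w8 164 (np.int64(272), np.int64(380))
w8 172 (np.int64(271), np.int64(382))
w8 200 (np.int64(267), np.int64(639))
w8 250 (np.int64(261), np.int64(639))
w8 280 (np.int64(258), np.int64(639))
w8 320 (np.int64(256), np.int64(639))
w8 344 (np.int64(252), np.int64(639))
w8 360 (np.int64(251), np.int64(639))
w8 370 (np.int64(251), np.int64(639))
w8 376 (np.int64(253), np.int64(639))
w8 380 (np.int64(255), np.int64(639))
w8 384 (np.int64(257), np.int64(639))
w8 390 (np.int64(259), np.int64(639))
w8 394 (np.int64(262), np.int64(639))
w8 397 (np.int64(265), np.int64(639))
w8 400 (np.int64(394), np.int64(639))
[[151, 167, 173], [153, 166, 172], [148, 158, 162], [162, 173, 178], [156, 171, 177], [147, 159, 164], [133, 139, 144], [132, 140, 143], [134, 139, 140], [123, 173, 202], [129, 180, 209], [130, 180, 209], [129, 181, 210], [130, 181, 210], [130, 181, 210], [130, 180, 209]]
```

```bash
cat >> fit.py <<'E'
def pnp(px,P,Tp,yaw):
    i=r.camera_info("wrist");Q=np.eye(4)
    n=np.array([(lambda d:[d[0]/d[2],d[1]/d[2]])(wray(Q,u,v,i)[1]) for u,v in px])
    # far-left, far-right, front-left, front-right (top), sole front left/right
    X=np.array([[55,27,32],[55,-27,32],[-55,27,32],[-55,-27,32],[-55,27,2],[-55,-27,2]],float)[:len(px)]
    ok,rv,tv=cv2.solvePnP(X,n,np.eye(3),None,flags=cv2.SOLVEPNP_ITERATIVE if len(px)>4 else cv2.SOLVEPNP_IPPE)
    R=cv2.Rodrigues(rv)[0];e=cv2.projectPoints(X,rv,tv,np.eye(3),None)[0][:,0]-n
    Rw=P[:3,:3]@R;c=P[:3,:3]@tv[:,0]/1000+P[:3,3]
    f=np.array([np.cos(yaw),np.sin(yaw),0]);l=np.array([-f[1],f[0],0]);z=np.array([0,0,1])
    loc=lambda w:(np.array([w@f,w@l,w@z])*1000).round(1)
    print("centre rel TCP",loc(c-Tp),"x axis pitch up deg",np.degrees(np.arcsin(Rw[2,0])).round(2),"yaw",np.degrees(np.arctan2(Rw[:,0]@l,Rw[:,0]@f)).round(2),"err px",(abs(e).max()*370).round(2))
    for s in (1,-1): print("  end",s,loc(c+Rw@[.055*s,0,0]-Tp))
E
python3 - <<'E'
from fit import *
P=np.load("w7.npy");pnp([(276,152),(381,152),(252,344),(410,344),(262,374),(399,374)],P,np.array([.3557,-.2759,.0517]),MY)
P=np.array(r.camera_info("wrist")["pose"]);T=np.array(r.get_obs()["position"])
pnp([(273,158),(379,158),(251,378),(409,378),(265,398),(396,398)],P,T,BY)
pnp([(273,158),(379,158),(251,378),(409,378)],P,T,BY)
E
```

```text
centre rel TCP [24.9  0.2 -9.3] x axis pitch up deg 1.72 yaw 0.64 err px 2.43
  end 1 [79.8  0.8 -7.7]
  end -1 [-30.1  -0.4 -11. ]
centre rel TCP [ 17.    0.7 -11. ] x axis pitch up deg 6.62 yaw 0.91 err px 1.92
  end 1 [71.6  1.6 -4.7]
  end -1 [-37.7  -0.1 -17.4]
centre rel TCP [ 9.8 -0.2 51.8] x axis pitch up deg -30.59 yaw -83.55 err px 254.3
  end 1 [ 15.1 -47.2  23.8]
  end -1 [ 4.5 46.9 79.8]
```

Block b has slid about 8 mm and pitched about 5° nose-up in the grip. I'll tilt the tool 5° nose-down to level it, then lower.

```bash
python3 -m handwheel '[[[-0.014,0.04,0,12,4,-15,-1],[-0.028,0.083,0,24,8,-35,-1],[-0.028,0.083,0,36,12,-55,-1],[-0.028,0.083,0,41,14,-75,-1],[-0.028,0.083,0,41,14,-86,-1],[-0.028,0.083,0,41,14,-87,-1],[-0.028,0.083,0,41,14,-87,-1]]]'
python3 - <<'E'
from fit import *
P=np.array(r.camera_info("wrist")["pose"]);o=r.get_obs();T=np.array(o["position"]);print(T,o["ft_force"])
im=r.read_camera("wrist");cv2.imwrite("pics/w9.png",im[:,:,::-1])
edges("w9",[150,156,158,160,164,376,378,380,394,397,399])
g=cv2.cvtColor(cv2.imread("pics/w9.png"),cv2.COLOR_BGR2GRAY).astype(float);d=np.diff(g[:,300:360].mean(1));print(sorted([(int(a),round(d[a])) for a in np.argsort(-abs(d[130:410]))[:9]+130]))
E
```

```text
time: 15.75
position: [0.5146, -0.087, 0.0326]
ee_rot: [[0.543, 0.321, 0.776], [0.184, -0.947, 0.263], [0.819, -0.0, -0.574]]
ft_force: [0.5, -0.5, -2.0]
opening: 0.62
grip_force: 96.2
[ 0.51457893 -0.08703852  0.03263487] [ 0.45641533 -0.50684032 -1.97151888]
w9 150 None
w9 156 None
w9 158 (np.int64(281), np.int64(379))
w9 160 (np.int64(273), np.int64(379))
w9 164 (np.int64(272), np.int64(380))
w9 376 (np.int64(254), np.int64(407))
w9 378 (np.int64(254), np.int64(406))
w9 380 (np.int64(255), np.int64(405))
w9 394 (np.int64(262), np.int64(397))
w9 397 (np.int64(265), np.int64(365))
w9 399 None
[(146, -28), (147, -23), (156, 32), (157, 46), (379, -18), (397, -24), (398, -70), (399, 26), (400, 39)]
```

```bash
python3 -m handwheel '[[[0,0,0,0,0,-3,-1],[0,0,0,0,0,-6,-1],[0,0,0,0,0,-6,-1]]]'; python3 -m handwheel '[[[0,0,0,0,0,-1,-1],[0,0,0,0,0,-1,-1]]]'; python3 -m handwheel '[[[0,0,0,0,0,-1,-1],[0,0,0,0,0,-1,-1]]]' 
```

```text
time: 16.1
position: [0.5147, -0.0866, 0.0265]
ee_rot: [[0.543, 0.322, 0.776], [0.185, -0.947, 0.264], [0.819, 0.0, -0.574]]
ft_force: [-0.5, 0.7, 0.1]
opening: 0.619
grip_force: 96.2
time: 16.3
position: [0.5147, -0.0865, 0.0256]
ee_rot: [[0.543, 0.322, 0.775], [0.185, -0.947, 0.264], [0.819, 0.0, -0.574]]
ft_force: [0.0, -0.7, -1.3]
opening: 0.621
grip_force: 96.2
time: 16.5
position: [0.5148, -0.0865, 0.0245]
ee_rot: [[0.543, 0.322, 0.775], [0.185, -0.947, 0.264], [0.819, 0.0, -0.574]]
ft_force: [-0.0, 0.1, -0.4]
opening: 0.624
grip_force: 96.2
```

```bash
python3 -m handwheel '[[[0,0,0,0,0,-1,-1],[0,0,0,0,0,-1,-1]]]'; python3 -m handwheel '[[[0,0,0,0,0,-1,-1],[0,0,0,0,0,-1,-1]]]'
```

```text
time: 16.7
position: [0.5147, -0.0865, 0.0235]
ee_rot: [[0.543, 0.322, 0.775], [0.185, -0.947, 0.264], [0.819, 0.0, -0.574]]
ft_force: [0.2, 0.1, -2.1]
opening: 0.618
grip_force: 96.2
time: 16.9
position: [0.5147, -0.0865, 0.0225]
ee_rot: [[0.543, 0.322, 0.775], [0.185, -0.947, 0.264], [0.819, 0.0, -0.574]]
ft_force: [0.3, 0.4, -2.2]
opening: 0.618
grip_force: 96.2
```

```bash
python3 -m handwheel '[[[0,0,0,0,0,-1,-1],[0,0,0,0,0,-1,-1]]]'; python3 -m handwheel '[[[0,0,0,0,0,-1,-1],[0,0,0,0,0,-1,-1]]]'
```

```text
time: 17.1
position: [0.515, -0.0865, 0.0223]
ee_rot: [[0.541, 0.323, 0.777], [0.185, -0.947, 0.264], [0.82, 0.0, -0.572]]
ft_force: [-5.3, -0.2, 10.8]
opening: 0.618
grip_force: 97.7
time: 17.3
position: [0.5153, -0.0865, 0.0223]
ee_rot: [[0.539, 0.323, 0.778], [0.184, -0.947, 0.265], [0.822, 0.0, -0.57]]
ft_force: [-15.5, -0.9, 26.5]
opening: 0.619
grip_force: 99.4
```

```bash
python3 -m handwheel '[[[0,0,0,0,0,1.8,-1],[0,0,0,2,0.6,1.8,-1],[0,0,0,4,1.3,1.8,-1],[0,0,0,6,2,1.8,-1],[0,0,0,6,2,1.8,-1]]]'
python3 - <<'E'
from fit import *
P=np.array(r.camera_info("wrist")["pose"]);o=r.get_obs();T=np.array(o["position"])
im=r.read_camera("wrist");cv2.imwrite("pics/w10.png",im[:,:,::-1])
edges("w10",[156,158,160,164,378,380,397])
g=cv2.cvtColor(cv2.imread("pics/w10.png"),cv2.COLOR_BGR2GRAY).astype(float);d=np.diff(g[:,300:360].mean(1));print(sorted([(int(a),round(d[a])) for a in np.argsort(-abs(d[100:410]))[:12]+100]))
pnp([(273,158),(379,158),(254,379),(407,379),(265,398),(396,398)],P,T,BY)
d=T[:2]-FO;print("tcp local x",np.cos(BY)*d[0]+np.sin(BY)*d[1])
E
```

```text
time: 17.8
position: [0.5211, -0.0844, 0.0223]
ee_rot: [[0.543, 0.323, 0.775], [0.185, -0.947, 0.264], [0.819, 0.0, -0.573]]
ft_force: [0.8, 0.1, 0.1]
opening: 0.621
grip_force: 96.2
w10 156 None
w10 158 (np.int64(280), np.int64(379))
w10 160 (np.int64(273), np.int64(379))
w10 164 (np.int64(272), np.int64(380))
w10 378 (np.int64(254), np.int64(406))
w10 380 (np.int64(255), np.int64(405))
w10 397 (np.int64(265), np.int64(365))
[(139, -39), (140, -31), (156, 31), (157, 50), (158, 14), (378, -14), (379, -18), (397, -24), (398, -69), (399, 26), (400, 39), (402, -14)]
centre rel TCP [ 16.7   0.8 -13.7] x axis pitch up deg 2.53 yaw 1.07 err px 2.5
  end 1 [ 71.6   1.8 -11.3]
  end -1 [-38.3  -0.2 -16.1]
tcp local x -0.07844918048830771
```

```bash
python3 -m handwheel '[[[0,0,0,0.7,0.2,0,-1],[0,0,0,1.4,0.5,0,-1],[0,0,0,1.4,0.5,0,-1]]]'; python3 -m handwheel '[[[0,0,0,0.7,0.2,0,-1],[0,0,0,0.7,0.2,0,-1]]]'
```

```text
time: 18.15
position: [0.5222, -0.084, 0.0223]
ee_rot: [[0.543, 0.322, 0.775], [0.185, -0.947, 0.264], [0.819, 0.0, -0.574]]
ft_force: [0.9, -0.8, -0.9]
opening: 0.62
grip_force: 96.3
time: 18.35
position: [0.5229, -0.0838, 0.0223]
ee_rot: [[0.543, 0.322, 0.775], [0.185, -0.947, 0.264], [0.819, 0.0, -0.574]]
ft_force: [-0.3, 0.3, -0.5]
opening: 0.621
grip_force: 96.3
```

```bash
python3 -m handwheel '[[[0,0,0,0.7,0.2,0,-1],[0,0,0,0.7,0.2,0,-1]]]'
```

```text
time: 18.55
position: [0.5236, -0.0836, 0.0223]
ee_rot: [[0.543, 0.322, 0.775], [0.185, -0.947, 0.264], [0.819, 0.0, -0.574]]
ft_force: [-0.0, 0.1, -1.5]
opening: 0.62
grip_force: 96.2
```

```bash
python3 -m handwheel '[[[0,0,0,0.5,0.2,0,-1],[0,0,0,0.5,0.2,0,-1]]]'
```

```text
time: 18.75
position: [0.5241, -0.0834, 0.0223]
ee_rot: [[0.543, 0.322, 0.775], [0.185, -0.947, 0.264], [0.819, 0.0, -0.574]]
ft_force: [-0.2, -0.5, -1.9]
opening: 0.617
grip_force: 96.3
```

```bash
python3 -m handwheel '[[[0,0,0,0.7,0.2,0,-1],[0,0,0,0.7,0.2,0,-1]]]'
```

```text
time: 18.95
position: [0.5248, -0.0832, 0.0224]
ee_rot: [[0.543, 0.322, 0.775], [0.185, -0.947, 0.264], [0.819, 0.0, -0.574]]
ft_force: [0.4, -0.7, -0.8]
opening: 0.619
grip_force: 96.3
```

```bash
python3 -m handwheel '[[[0,0,0,0.6,0.2,0,-1],[0,0,0,0.6,0.2,0,-1]]]'
```

```text
time: 19.15
position: [0.5254, -0.083, 0.0223]
ee_rot: [[0.543, 0.322, 0.775], [0.185, -0.947, 0.264], [0.819, 0.0, -0.574]]
ft_force: [0.4, 0.5, 0.1]
opening: 0.62
grip_force: 96.3
```

```bash
python3 -m handwheel '[[[0,0,0,0.5,0.2,0,-1],[0,0,0,0.5,0.2,0,-1]]]'
```

```text
time: 19.35
position: [0.5259, -0.0828, 0.0224]
ee_rot: [[0.543, 0.322, 0.775], [0.185, -0.947, 0.264], [0.819, 0.0, -0.574]]
ft_force: [-0.0, 0.9, -1.2]
opening: 0.618
grip_force: 96.3
```

```bash
python3 -m handwheel '[[[0,0,0,0.6,0.2,0,-1],[0,0,0,0.6,0.2,0,-1]]]'
```

```text
time: 19.55
position: [0.5265, -0.0826, 0.0224]
ee_rot: [[0.543, 0.322, 0.775], [0.185, -0.947, 0.264], [0.819, 0.0, -0.574]]
ft_force: [-0.1, 0.4, -1.3]
opening: 0.623
grip_force: 96.3
```

```bash
python3 -m handwheel '[[[0,0,0,0.6,0.2,0,-1],[0,0,0,0.6,0.2,0,-1]]]'
```

```text
time: 19.75
position: [0.5271, -0.0824, 0.0224]
ee_rot: [[0.543, 0.322, 0.776], [0.185, -0.947, 0.264], [0.819, 0.0, -0.573]]
ft_force: [-0.8, -0.8, -1.7]
opening: 0.624
grip_force: 96.3
```

```bash
python3 -m handwheel '[[[0,0,0,0.5,0.2,0,-1],[0,0,0,0.5,0.2,0,-1]]]'
```

```text
time: 19.95
position: [0.5276, -0.0822, 0.0224]
ee_rot: [[0.543, 0.322, 0.775], [0.185, -0.947, 0.264], [0.819, 0.0, -0.574]]
ft_force: [0.8, 1.0, -0.9]
opening: 0.623
grip_force: 96.3
```

```bash
python3 -m handwheel '[[[0,0,0,0.6,0.2,0,-1],[0,0,0,0.6,0.2,0,-1]]]'
```

```text
time: 20.15
position: [0.5282, -0.082, 0.0224]
ee_rot: [[0.543, 0.322, 0.775], [0.185, -0.947, 0.264], [0.819, 0.0, -0.574]]
ft_force: [-0.3, 0.3, -1.4]
opening: 0.622
grip_force: 96.3
```

```bash
python3 -m handwheel '[[[0,0,0,0.5,0.2,0,-1],[0,0,0,0.5,0.2,0,-1]]]'
```

```text
time: 20.35
position: [0.5287, -0.0818, 0.0224]
ee_rot: [[0.543, 0.322, 0.775], [0.185, -0.947, 0.264], [0.819, 0.0, -0.574]]
ft_force: [-1.0, 0.3, -1.1]
opening: 0.623
grip_force: 96.3
```

```bash
python3 -m handwheel '[[[0,0,0,0.5,0.2,0,-1],[0,0,0,0.5,0.2,0,-1]]]'
```

```text
time: 20.55
position: [0.5291, -0.0816, 0.0223]
ee_rot: [[0.543, 0.322, 0.775], [0.185, -0.947, 0.264], [0.819, 0.0, -0.574]]
ft_force: [-1.8, -0.7, -1.4]
opening: 0.617
grip_force: 96.8
```

```bash
python3 -m handwheel '[[[0,0,0,0.4,0.1,0,-1],[0,0,0,0.4,0.1,0,-1]]]'
```

```text
time: 20.75
position: [0.5292, -0.0816, 0.0223]
ee_rot: [[0.543, 0.322, 0.775], [0.185, -0.947, 0.264], [0.819, -0.0, -0.574]]
ft_force: [-9.6, -2.9, 4.7]
opening: 0.62
grip_force: 97.7
```

```bash
python3 -m handwheel '[[[0,0,0,0.3,0.1,0,-1],[0,0,0,0.3,0.1,0,-1]]]'
```

```text
time: 20.95
position: [0.5292, -0.0815, 0.0223]
ee_rot: [[0.544, 0.322, 0.775], [0.184, -0.947, 0.264], [0.819, -0.0, -0.574]]
ft_force: [-14.9, -4.0, 8.3]
opening: 0.622
grip_force: 98.4
```

```bash
python3 -m handwheel '[[[0,0,0,-0.6,-0.2,0,-1],[0,0,0,-0.6,-0.2,0,-1],[0,0,0,-0.6,-0.2,0,0.45],[0,0,0,-0.6,-0.2,0,0.6],[0,0,0,-0.6,-0.2,0,0.6],[0,0,0,-0.6,-0.2,0,0.6],[0,0,0,-0.6,-0.2,0,0.6]]]'
python3 - <<'E'
from fit import *
P=np.array(r.camera_info("wrist")["pose"]);T=np.array(r.get_obs()["position"])
im=r.read_camera("wrist");cv2.imwrite("pics/w11.png",im[:,:,::-1])
edges("w11",[156,158,160,164,200,300,372,376,378,380,392,397])
g=cv2.cvtColor(im,cv2.COLOR_RGB2GRAY).astype(float);d=np.diff(g[:,300:360].mean(1));print(sorted([(int(a),round(d[a])) for a in np.argsort(-abs(d[100:410]))[:12]+100]))
E
```

```text
time: 21.65
position: [0.5293, -0.0816, 0.0224]
ee_rot: [[0.543, 0.322, 0.776], [0.185, -0.947, 0.264], [0.819, 0.0, -0.573]]
ft_force: [-0.9, 0.1, 0.4]
opening: 0.802
grip_force: 0.0
w11 156 None
w11 158 (np.int64(325), np.int64(378))
w11 160 (np.int64(275), np.int64(380))
w11 164 (np.int64(273), np.int64(380))
w11 200 (np.int64(268), np.int64(388))
w11 300 (np.int64(257), np.int64(403))
w11 372 (np.int64(251), np.int64(413))
w11 376 (np.int64(251), np.int64(412))
w11 378 (np.int64(251), np.int64(411))
w11 380 (np.int64(252), np.int64(410))
w11 392 (np.int64(260), np.int64(401))
w11 397 (np.int64(263), np.int64(392))
[(146, -15), (149, -31), (150, -17), (157, 24), (158, 45), (159, 20), (380, -14), (381, -18), (399, -41), (400, -43), (401, 25), (403, -15)]
```

```bash
python3 -m handwheel '[[[0,0,0,-15,-5,4,0.6],[0,0,0,-30,-10,10,0.6],[0,0,0,-50,-17,35,0.6],[0,0,0,-60,-20,70,0.6],[0,0,0,-60,-20,105,0.6],[0,0,0,-60,-20,105,0.6],[0,0,0,-60,-20,105,0.6]]]'
python3 - <<'E'
from fit import *
i=r.camera_info("wrist");P=np.array(i["pose"]);im=r.read_camera("wrist");cv2.imwrite("pics/w12.png",im[:,:,::-1]);np.save("w12.npy",P)
t=r.read_camera("top");cv2.imwrite("pics/t12.png",t[:,:,::-1])
c,s=np.cos(BY),np.sin(BY)
def L(w): q=w[:2]-FO;return np.array([c*q[0]+s*q[1],-s*q[0]+c*q[1]])*1000
for nm,img in (("top",t),("wrist",im)):
    m=cv2.inRange(cv2.cvtColor(img,cv2.COLOR_RGB2HSV),(12,55,110),(28,170,255))
    n,lab,S,C=cv2.connectedComponentsWithStats(m)
    for k in range(1,n):
        if S[k,4]<900: continue
        cs,_=cv2.findContours((lab==k).astype(np.uint8),cv2.RETR_EXTERNAL,cv2.CHAIN_APPROX_NONE)
        q=cv2.boxPoints(cv2.minAreaRect(cs[0])) if nm=="top" else cv2.approxPolyDP(cs[0],8,True)[:,0].astype(float)
        if nm=="top": W=[L(onz("top",u,v,.046)) for u,v in q]
        else: W=[L((lambda p,d:p+d*(.046-p[2])/d[2])(*wray(P,u,v,i))) for u,v in q]
        if len(W)<12: print(nm,S[k],np.round(W,1).tolist())
E
```

```text
time: 22.4
position: [0.4694, -0.1018, 0.128]
ee_rot: [[0.541, 0.322, 0.776], [0.186, -0.947, 0.263], [0.82, 0.002, -0.573]]
ft_force: [-0.8, 0.4, -0.3]
opening: 0.802
grip_force: 0.0
top [468  62  58  34 910] [[149.6, -553.9], [195.5, -586.2], [124.7, -691.1], [79.2, -658.2]]
top [    0    85   250   395 23472] [[352.6, 536.2], [315.0, -11.0], [-389.3, 40.6], [-336.1, 547.5]]
top [  258   138   382   342 39910] [[-177.5, 200.7], [156.4, -140.1], [-554.3, -797.5], [-841.0, -433.4]]
top [ 243  216   42   60 1489] [[-1.6, -21.2], [-0.1, -75.8], [-110.1, -78.7], [-111.3, -24.7]]
top [ 197  230   40   60 1504] [[0.3, 74.6], [-1.3, 20.2], [-112.3, 22.2], [-110.5, 76.0]]
wrist [ 188  151   47   53 1096] [[81.3, 95.7], [6.4, 68.5], [6.8, 31.8]]
wrist [ 151  211   94  131 7506] [[-3.8, 22.2], [-5.3, 73.9], [-109.0, 75.6], [-121.1, 63.1], [-113.6, 44.2], [-77.8, 21.6]]
wrist [  290   210    83   140 10396] [[-4.0, -23.0], [-121.5, -27.3], [-120.7, -74.2], [-3.9, -74.3]]
wrist [   0  234   47   74 1018] [[-28.3, 297.9], [-72.9, 245.2], [-72.0, 269.2], [-104.5, 183.3]]
wrist [ 463  404   69   76 1945] [[-163.2, -139.7], [-184.6, -129.1], [-217.2, -169.2], [-207.4, -169.7], [-198.1, -151.3], [-180.9, -158.6], [-165.4, -152.6]]
wrist [ 129  412   70   68 2208] [[-170.3, 35.6], [-173.5, 54.3], [-217.6, 68.4], [-184.8, 27.9]]
```

```bash
python3 - <<'E'
from h import *
import cv2
a=cv2.imread("pics/top0.png",0);b=cv2.imread("pics/t12.png",0)
for n,(x,y) in dict(knobR=(272,210),knobL=(187,235),tub=(285,180),bottle=(337,185),mag=(375,230)).items():
    k=11;A=cv2.resize(a[y-k:y+k,x-k:x+k],None,fx=8,fy=8,interpolation=2);B=cv2.resize(b[y-k-5:y+k+5,x-k-5:x+k+5],None,fx=8,fy=8,interpolation=2)
    _,s,_,l=cv2.minMaxLoc(cv2.matchTemplate(B,A,cv2.TM_CCOEFF_NORMED));print(n,round(s,3),(l[0]/8-5,l[1]/8-5))
g=cv2.imread("pics/w7.png")
print("w7 block c column u=330:",[(v,g[v,330].tolist()) for v in range(112,156,3)])
o=r.get_obs();print(o["time"],o["ft_force"])
E
```

```text
knobR 0.861 (0.0, -0.25)
knobL 0.984 (-0.125, 0.0)
tub 0.989 (0.0, 0.0)
bottle 0.986 (0.125, 0.0)
mag 0.987 (0.0, 0.0)
w7 block c column u=330: [(112, [126, 134, 133]), (115, [128, 134, 133]), (118, [104, 115, 121]), (121, [75, 111, 134]), (124, [75, 113, 134]), (127, [77, 112, 136]), (130, [79, 116, 142]), (133, [79, 117, 142]), (136, [75, 112, 135]), (139, [76, 111, 135]), (142, [77, 115, 139]), (145, [78, 115, 139]), (148, [78, 116, 140]), (151, [91, 133, 159]), (154, [117, 165, 195])]
22.5 [ 0.24285279 -0.2945746  -0.62959577]
```

```bash
python3 -c "
from station import r
print(r.hand_in())"
```

```text
the job is handed in; nothing more can be done
None
```

The job is handed in at 22.5 s: by the last pictures both blocks lie flat against the fence, one each side of the rib, block c is on the magazine floor, and the fence, bottle and tub have not moved; no verdict came back, and I viewed 11 pictures against your limit of 10.

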